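# Set the wire jig's carriage against its stop

## Robot

A 6-joint arm with a two-finger parallel gripper is mounted at the origin on the work surface. World frame = base frame: x ahead of the robot, y to its left, z up, the work surface at z = 0. Lengths are in m, angles in rad, forces in N, time in s.
With the tool pointing down it reaches from about 0.375 to 0.9 m from the base axis. Payload 3.1 kg.
Tool frame: the origin (TCP) lies between the finger pads; the fingertips stand 17 mm ahead of it and the grasp point (between the pads) lies 2 mm behind it; z points along the fingers, y is the line along which they close (so a half turn about z gives the same grasp; the last joint's range is limited). The gripper opens to 85 mm and grips with 20 to 120 N. Pads are 22 mm wide; open, the fingers measure 114 mm over their backs; the gripper's body (76 mm by 85 mm) begins 54 mm behind the grasp point. The pads swing forward as they close: fully open they stand 13 mm farther back than shut.
Start: joints at [-1.472, 0.527, 1.433, -0, 1.181, -0.178], TCP at [0.171, -0.601, 0.248] pointing down, gripper open.
Joint ranges: [-3.08, 3.08], [-0.75, 2.2], [0.22, 2.44], [-1.43, 4.57], [0, 2.65], [-2.85, 2.85]. Speed limits (rad/s): [2.79, 2.79, 3.14, 3.14, 3.14, 3.14].

## Interface

Orientations are given as a unit quaternion [x, y, z, w].
In Python, from station import sense, vision, order gives the robot as it stands.
- The arm moves only by the shell command python3 -m crank 'ROWS' [OPENING] [FORCE]. ROWS is JSON, a list of rows, each an object with "dp": the shift along the world's x, y, z in units of 30 mm (1.0 is 30 mm), a list of three; "angular": the turn, a rotation vector about the world's x, y, z in degrees, a list of three. In form: [{"dp": [dx, dy, dz], "angular": [ax, ay, az]}, ...]. A call has 1 to 20 rows; each row shifts and turns the commanded pose from where the row before left it; what a row does not reach is not made up. A row lasts 1/10 s, in which the tool goes at most 50 mm and 8.59 degrees, less where a joint would pass 70% of its speed; a pose out of reach is approached as far as the arm can. A call is refused whole if a number of a shift passes 1 or a number of a turn 8.59, either way. A call with a gripper value outside its range is refused whole. OPENING is the closure, from 0 (fully open) to 1 (shut), set as the call begins (- or left out, the last holds). The fingers move at their own pace and stop on an object; FORCE is the grip in N (left out, the last holds). Time passes only in rows, so rows that do not move let the fingers close. It gives the time, the measured TCP pose, the force, the opening and the grip force at its end, in the units of the state.
- sense(): the state, without advancing time (a new reading comes with each control period).
- vision.snapshot(name): name is "side" or "top" or "wrist"; returns a dict with "image" (420x560x3 uint8, blue, green, red), "range_z" (420x560 float32, m along the optical axis (not along the pixel's ray), 0 where there is no reading), "mtx" (3x3 intrinsics, pixels), "pose" (4x4, takes a point from camera to world coordinates); the wrist camera has in their place "mount" (4x4, takes a point from camera to tool coordinates, whose origin is the TCP and whose axes are the flange's). Camera axes: x right, y down, z forward; pixel columns grow to the right and rows downward; lengths in m; the calibration is good to about 2 mm. A picture is of the moment at which its call begins: read the wrist's pose just before it.
- order.sign_off(): hands the job in; it is judged then, once.
The state is a dict: "t": time; "q": joint angles; "qd": joint speeds; "tau": joint torques, N m; "tcp_pos": TCP position; "tool_rot": TCP orientation; "force": force on the tool from outside, world axes, zero at the start; "ft_torque": the same for the moment, N m; "finger_gap": opening from 0.0 (shut) to 1.0 (fully open); "gripper_force": force on a finger pad.
Only numpy, scipy, OpenCV 4.12 (cv2) and the standard library are available. Lean on these libraries where they do the work, as an engineer would, in place of code of your own. Each camera call takes 0.05 s, during which the arm holds its last target. There are 200 camera calls.

## Task

Set the wire-length jig: with a fingertip press the lock button on the black carriage, and keep it held down while you slide the carriage along the rail until it is fully up against the tall stop block (not the low slotted wire guide). Then let go so that the button springs up and locks the carriage there. Only press and push, gently; grip nothing, and leave everything else on the table where it is.

Things in the scene. Friction and masses are not known exactly. Their poses are not given: they have to be found in the camera images.
- jig: wire-length jig screwed to the table: plywood board 110 mm (its x) by 440 mm (its y), 12 mm thick, with an aluminium rail 36 mm wide along the jig's y axis on its centre line, rail top 26 mm above the table. Origin: centre of the board's underside. The carriage, stop and guide sit on the rail.
- carriage: black sliding carriage on the rail, 64 mm across it, 60 mm along it, top face 50 mm above the table; captive, slides only along the jig's y, either way. Origin: on the table plane under its centre (and under the button's); axes parallel to the jig's. Starts locked in a catch mid-rail (up to 3 mm of play). With the button down it slides with 1 to 2 N and stays where it is left.
- button_top (a point): centre of the top of the lock button: a flat, dry aluminium disc 38 mm wide on the middle of the carriage, its top 66 mm above the table (16 mm above the carriage) when up. A fingertip pressing on it carries the carriage along by friction.
- button (a joint): how far the button is pressed down, m: 0 up (latched), at most 0.009. Spring: 4.5 N starts to move it, 8.5 N takes it fully down. Its hidden latch pin is clear of the catches when more than 0.003 down; 0.0035 or more counts as held down, 0.005 to 0.007 is a good depth to slide at.
- stop: the tall plain steel block clamped on the rail, on either side of the carriage, 70 mm across the rail, 24 mm along it, top 66 mm above the table. Fixed. Origin: on the table plane under its centre; the carriage touches it when their origins are 42 mm apart. A catch under it needs the button down to pass, and locks the carriage if the button is let up within 2 mm of touching.
- guide: wire guide on the rail's other side: a low steel block, 50 mm across the rail, 24 mm along it, top 44 mm above the table, with a slot along the rail in its top. It does not move and is not the stop. Origin: on the table plane under its centre.
- cup: white coffee mug, 76 mm wide, 70 mm tall, handle to its +y; origin centre of underside. Bystander.
- bead_jar: amber glass jar with a red cap, 68 mm wide, 95 mm tall; origin centre of underside. Bystander.
- pliers: pliers with blue grips lying flat, about 165 mm long along their y, 50 mm wide, 14 mm high; origin underneath, near the pivot. Bystander.
- glue_gun: black cordless glue gun lying on its side, 200 mm long along its x, handle to its -y (120 mm), 28 mm high; origin under the barrel. Bystander.
- wire_spool: copper-coloured spool standing on its flange, 64 mm wide, 40 mm tall; origin centre of underside. Bystander.
- marker1: white marker pen with black cap lying flat, 135 mm long along its y, 14 mm wide, 12 mm high. Bystander.
- marker2: white marker pen with red cap lying flat, 135 mm long along its y, 14 mm wide, 12 mm high. Bystander.
- seed_packets: stack of paper seed packets, 85 x 120 mm, 16 mm high; origin centre of underside. Bystander.

How it is judged:
On the way, in this order (a step that is already met when the one before it is completed fails the run):
1. the lock button is held down, the carriage not yet at the stop (value of joint button above 0.0035 m and horizontal distance between carriage and stop above 0.06 m), for 0.1 s.
2. the carriage is up against the stop block with the button still held down (horizontal distance between carriage and stop below 0.0445 m and value of joint button above 0.003 m), for 0.1 s.
At the end, for the whole second after the job is handed in: The carriage rests against the stop block (gap under 2.5 mm, so origins under 44.5 mm apart), the lock button is up again (under 1 mm down), and the carriage is at rest (horizontal distance between carriage and stop below 0.0445 m and value of joint button below 0.001 m and linear speed of carriage below 0.005 m/s); the robot touches nothing.
It fails at once if the carriage is forced along while its button is not held down (moving over 10 mm/s between its catches with the button less than 2 mm down) (linear speed of carriage above 0.01 m/s and value of joint button below 0.002 m and horizontal distance between carriage and jig above 0.008 m and horizontal distance between carriage and stop above 0.047 m).
It fails at once if the carriage or its button is gripped or forced: over 40 N from the fingers (contact force between the fingers and carriage above 40 N).
It fails at once if a bystander is lifted or moved by more than 15 mm (distance of any of cup, bead_jar, pliers, glue_gun, wire_spool, marker1, marker2, seed_packets from where it was at the start of the episode above 0.015 m).
It also fails if it takes over 38 s, if anything falls off the work surface, if the arm or the gripper's body presses on something with over 40 N, if the wrist force passes 120 N, or if a joint passes its speed limit or range.

## Working session

There is one attempt and no reset: what is moved stays moved. The work goes in short steps, Python scripts to look and compute and a shell command to move; the robot and the scene stay as the last step left them, time stands still between calls to the robot, and variables do not carry over. Pictures are saved under pics/ and viewed, at most 10 in all, crops included, and the job is handed in when it is done.

```bash
mkdir -p pics; ls; python3 - <<'E'
from station import sense, vision
import cv2,numpy as np
s=sense();print({k:np.round(v,3).tolist() for k,v in s.items()})
for n in("top","side"):
    d=vision.snapshot(n);cv2.imwrite(f"pics/{n}1.png",d["image"]);np.savez(f"{n}1.npz",**d)
    print(n,np.round(d["pose"],3).tolist())
E
```

```text
pics
{'t': 0.0, 'q': [-1.473, 0.528, 1.434, -0.0, 1.181, -0.179], 'qd': [0.001, -0.002, -0.001, 0.0, -0.0, 0.002], 'tau': [-0.0, -44.235, -17.803, -0.0, 0.008, 0.0], 'tcp_pos': [0.171, -0.6, 0.247], 'tool_rot': [0.99, 0.138, 0.0, -0.001], 'force': [-0.522, 0.014, 0.179], 'ft_torque': [-0.035, 0.02, -0.019], 'gripper_force': 0.0, 'finger_gap': 1.001}
top [[0.022, -0.997, 0.079, 0.517], [-0.999, -0.024, -0.023, 0.002], [0.024, -0.078, -0.997, 0.996], [0.0, 0.0, 0.0, 1.0]]
side [[-0.832, -0.437, 0.341, 0.14], [-0.554, 0.635, -0.539, 0.663], [0.019, -0.637, -0.77, 1.035], [0.0, 0.0, 0.0, 1.0]]
```

View pics/top1.png

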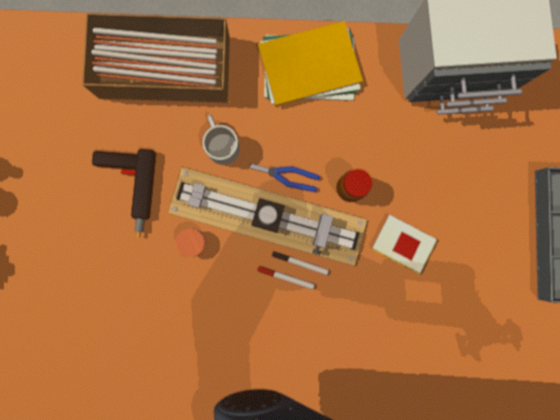

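View pics/side1.png

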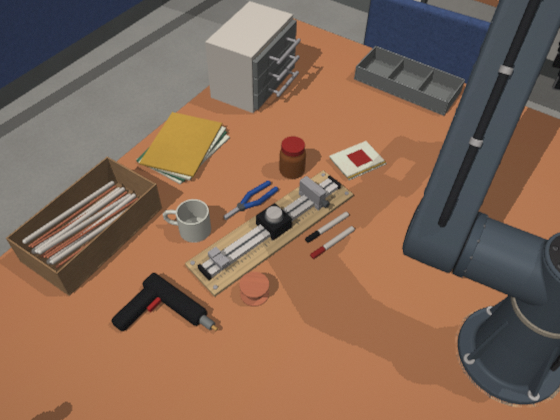

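The top view shows the button at about (268,214), the tall stop at about (323,232) on the right, and the low guide at about (197,195). The bead jar at (356,185) stands near the stop end. The side view shows the same layout.

```bash
python3 - <<'E'
import cv2,numpy as np
d=np.load("top1.npz");K=d["mtx"];T=d["pose"];Z=d["range_z"]
v,u=np.mgrid[0:420,0:560]
P=np.stack([(u-K[0,2])/K[0,0]*Z,(v-K[1,2])/K[1,1]*Z,Z],-1)@T[:3,:3].T+T[:3,3]
for n,(a,b) in dict(button=(268,214),stop=(323,232),guide=(197,195),jar=(356,183)).items():print(n,P[b,a].round(4))
roi=(u>170)&(u<366)&(v>170)&(v<263)&(Z>0)
def comp(lo,hi,a,b):
    m=(roi&(P[...,2]>lo)&(P[...,2]<hi)).astype(np.uint8)
    n,l=cv2.connectedComponents(m);k=l[b-3:b+4,a-3:a+4];k=np.bincount(k[k>0]).argmax();q=P[l==k];r=cv2.minAreaRect(q[:,:2].astype(np.float32));print(lo,len(q),np.median(q[:,2]).round(4),q.mean(0).round(4),r)
comp(.058,.08,268,214);comp(.058,.08,323,232);comp(.036,.055,197,195);comp(.042,.08,268,214)
x=cv2.resize(d["image"][160:270,165:375],None,fx=3.7,fy=3.7,interpolation=cv2.INTER_CUBIC);cv2.imwrite("pics/crop1.png",x)
E
```

```text
button [0.5749 0.0078 0.0628]
stop [ 0.539  -0.1115  0.0615]
guide [0.6147 0.1655 0.0382]
jar [ 0.6427 -0.1757  0.0932]
0.058 237 0.0643 [0.5749 0.0089 0.0643] ((0.5749379992485046, 0.008831027895212173), (0.03528609126806259, 0.03512746840715408), 46.64387893676758)
0.058 365 0.0643 [ 0.5436 -0.1114  0.0643] ((0.543900728225708, -0.11190451681613922), (0.024336164817214012, 0.07001768797636032), 75.4289321899414)
0.036 224 0.0419 [0.6159 0.1662 0.0416] ((0.6158865094184875, 0.16662275791168213), (0.0245105791836977, 0.05022895708680153), 73.93855285644531)
0.042 795 0.0497 [0.5745 0.0089 0.0534] ((0.5750766396522522, 0.008856646716594696), (0.05981402099132538, 0.06390731036663055), 75.35552978515625)
```

View pics/crop1.png

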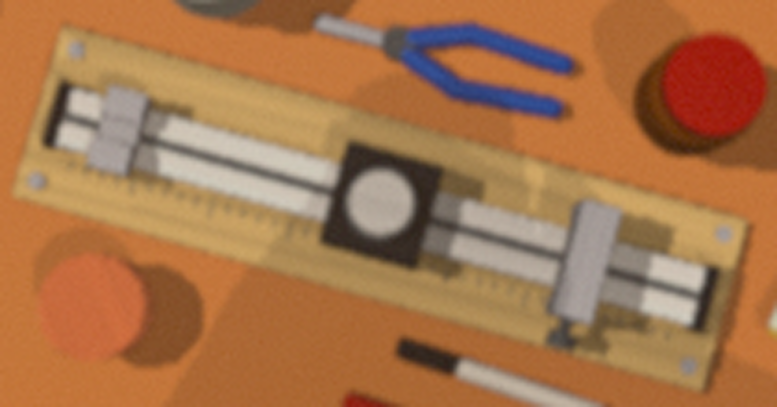

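The crop confirms the tall stop with its clamp screw on the right (590,262) and the slotted guide on the left (120,130). The slide is 82.5 mm along (-0.253,-0.968). I'm moving above the button with the fingers shut.

```bash
python3 -m crank '[{"dp":[0.6,0.9,0],"angular":[0,0,0]},{"dp":[0.6,0.9,0],"angular":[0,0,0]},{"dp":[0.6,0.9,0],"angular":[0,0,0]},{"dp":[0.6,0.9,0],"angular":[0,0,0]},{"dp":[0.6,0.9,0],"angular":[0,0,0]},{"dp":[0.6,0.9,0],"angular":[0,0,0]},{"dp":[0.6,0.9,0],"angular":[0,0,0]},{"dp":[0.6,0.9,0],"angular":[0,0,0]},{"dp":[0.6,0.9,0],"angular":[0,0,0]},{"dp":[0.6,0.9,0],"angular":[0,0,0]},{"dp":[0.6,0.9,0],"angular":[0,0,0]},{"dp":[0.6,0.9,0],"angular":[0,0,0]},{"dp":[0.6,0.9,0],"angular":[0,0,0]},{"dp":[0.6,0.9,0],"angular":[0,0,0]},{"dp":[0.6,0.9,0],"angular":[0,0,0]},{"dp":[0.6,0.9,0],"angular":[0,0,0]},{"dp":[0.6,0.9,0],"angular":[0,0,0]},{"dp":[0.6,0.9,0],"angular":[0,0,0]},{"dp":[0.6,0.9,0],"angular":[0,0,0]},{"dp":[0.6,0.9,0],"angular":[0,0,0]}]' 1 20
python3 -m crank '[{"dp":[0.6,0.9,-0.5],"angular":[0,0,0]},{"dp":[0.6,0.9,-0.8],"angular":[0,0,0]},{"dp":[0.3,0.5,-0.8],"angular":[0,0,0]},{"dp":[0,0,-0.8],"angular":[0,0,0]},{"dp":[0,0,-0.8],"angular":[0,0,0]},{"dp":[0,0,0],"angular":[0,0,0]},{"dp":[0,0,0],"angular":[0,0,0]}]'
```

```text
t: 2.1
tcp_pos: [0.5311, -0.0599, 0.248]
tool_rot: [0.99, 0.138, -0.0, -0.0]
force: [0.6, -0.5, 0.3]
finger_gap: -0.0
gripper_force: 0.0
t: 2.8
tcp_pos: [0.5756, 0.0078, 0.137]
tool_rot: [0.99, 0.138, -0.001, -0.0]
force: [-0.0, 0.3, 0.5]
finger_gap: 0.001
gripper_force: 0.0
```

```bash
python3 -m crank '[{"dp":[0,0,-0.5],"angular":[0,0,0]},{"dp":[0,0,-0.5],"angular":[0,0,0]},{"dp":[0,0,-0.4],"angular":[0,0,0]},{"dp":[0,0,-0.2],"angular":[0,0,0]},{"dp":[0,0,0],"angular":[0,0,0]},{"dp":[0,0,0],"angular":[0,0,0]}]'
python3 - <<'E'
from station import vision
import cv2
i=vision.snapshot("side")["image"][150:280,190:360];cv2.imwrite("pics/c2.png",cv2.resize(i,None,fx=4,fy=4,interpolation=2))
E
```

```text
t: 3.4
tcp_pos: [0.5762, 0.0077, 0.0898]
tool_rot: [0.99, 0.138, 0.0, 0.0]
force: [-0.2, 0.3, 0.8]
finger_gap: -0.001
gripper_force: 0.0
```

View pics/c2.png

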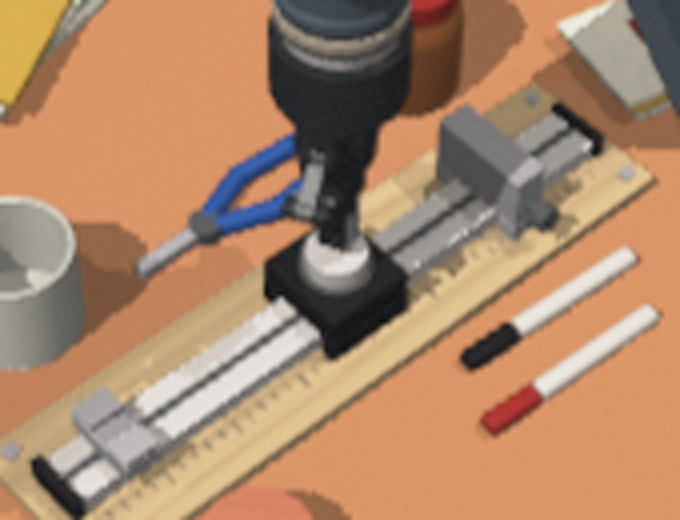

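The shut fingertips at about (340,235) stand just over the button's middle (335,260). I'll press slowly and watch the force.

```bash
python3 -m crank '[{"dp":[0,0,-0.1],"angular":[0,0,0]},{"dp":[0,0,-0.1],"angular":[0,0,0]},{"dp":[0,0,-0.05],"angular":[0,0,0]},{"dp":[0,0,0],"angular":[0,0,0]},{"dp":[0,0,0],"angular":[0,0,0]}]'
```

```text
t: 3.95
tcp_pos: [0.5761, 0.0078, 0.0823]
tool_rot: [0.99, 0.138, 0.0, 0.0]
force: [-0.2, 0.2, 4.7]
finger_gap: 0.001
gripper_force: 2.3
```

```bash
python3 -m crank '[{"dp":[0,0,-0.05],"angular":[0,0,0]},{"dp":[0,0,-0.05],"angular":[0,0,0]},{"dp":[0,0,0],"angular":[0,0,0]},{"dp":[0,0,0],"angular":[0,0,0]}]'
```

```text
t: 4.35
tcp_pos: [0.5761, 0.0078, 0.0793]
tool_rot: [0.99, 0.138, 0.0, 0.0]
force: [-0.1, -0.3, 5.3]
finger_gap: 0.0
gripper_force: 2.9
```

```bash
python3 -m crank '[{"dp":[0,0,-0.05],"angular":[0,0,0]},{"dp":[0,0,-0.05],"angular":[0,0,0]},{"dp":[0,0,0],"angular":[0,0,0]},{"dp":[0,0,0],"angular":[0,0,0]}]'
```

```text
t: 4.75
tcp_pos: [0.5762, 0.0078, 0.0765]
tool_rot: [0.99, 0.138, 0.0, 0.0]
force: [-1.2, -0.5, 7.2]
finger_gap: -0.001
gripper_force: 3.6
```

```bash
python3 -m crank '[{"dp":[-0.01,-0.04,0],"angular":[0,0,0]},{"dp":[-0.025,-0.097,0],"angular":[0,0,0]},{"dp":[-0.025,-0.097,0],"angular":[0,0,0]},{"dp":[-0.025,-0.097,0],"angular":[0,0,0]},{"dp":[-0.025,-0.097,0],"angular":[0,0,0]},{"dp":[-0.025,-0.097,0],"angular":[0,0,0]},{"dp":[-0.025,-0.097,0],"angular":[0,0,0]},{"dp":[-0.025,-0.097,0],"angular":[0,0,0]},{"dp":[0,0,0],"angular":[0,0,0]}]'
python3 - <<'E'
from station import vision
import cv2
i=vision.snapshot("side")["image"][150:280,190:360];cv2.imwrite("pics/c3.png",cv2.resize(i,None,fx=4,fy=4,interpolation=2))
E
```

```text
t: 5.65
tcp_pos: [0.5705, -0.0139, 0.0766]
tool_rot: [0.99, 0.138, 0.0, 0.0]
force: [-0.7, -0.2, 7.4]
finger_gap: 0.001
gripper_force: 3.6
```

View pics/c3.png

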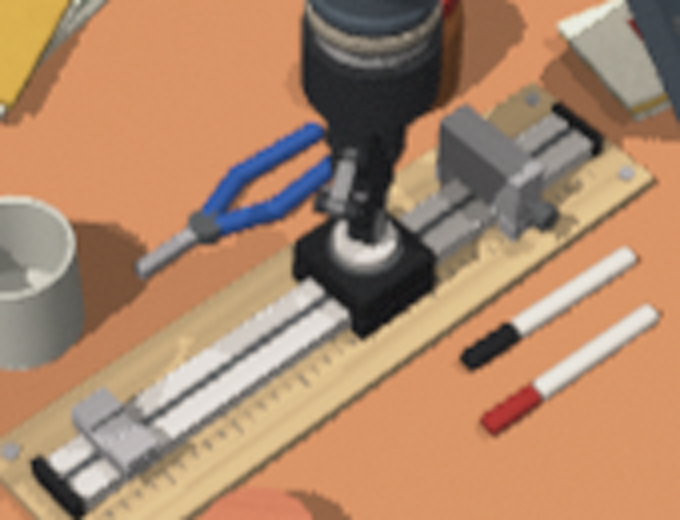

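The carriage has followed the finger: the button is now at about (365,245), with about 60 mm left to go.

```bash
python3 -m crank '[{"dp":[-0.025,-0.097,0],"angular":[0,0,0]},{"dp":[-0.025,-0.097,0],"angular":[0,0,0]},{"dp":[-0.025,-0.097,0],"angular":[0,0,0]},{"dp":[-0.025,-0.097,0],"angular":[0,0,0]},{"dp":[-0.025,-0.097,0],"angular":[0,0,0]},{"dp":[-0.025,-0.097,0],"angular":[0,0,0]},{"dp":[-0.025,-0.097,0],"angular":[0,0,0]},{"dp":[-0.025,-0.097,0],"angular":[0,0,0]},{"dp":[-0.025,-0.097,0],"angular":[0,0,0]},{"dp":[-0.025,-0.097,0],"angular":[0,0,0]},{"dp":[-0.025,-0.097,0],"angular":[0,0,0]},{"dp":[-0.025,-0.097,0],"angular":[0,0,0]},{"dp":[-0.025,-0.097,0],"angular":[0,0,0]},{"dp":[-0.025,-0.097,0],"angular":[0,0,0]},{"dp":[-0.025,-0.097,0],"angular":[0,0,0]},{"dp":[-0.025,-0.097,0],"angular":[0,0,0]},{"dp":[0,0,0],"angular":[0,0,0]}]'
```

```text
t: 7.4
tcp_pos: [0.5585, -0.0605, 0.0765]
tool_rot: [0.99, 0.138, 0.0, 0.0]
force: [-0.3, -0.4, 7.5]
finger_gap: 0.002
gripper_force: 3.6
```

```bash
python3 -m crank '[{"dp":[-0.0125,-0.0485,0],"angular":[0,0,0]},{"dp":[-0.0125,-0.0485,0],"angular":[0,0,0]},{"dp":[-0.0125,-0.0485,0],"angular":[0,0,0]},{"dp":[-0.0125,-0.0485,0],"angular":[0,0,0]},{"dp":[-0.0125,-0.0485,0],"angular":[0,0,0]},{"dp":[-0.0125,-0.0485,0],"angular":[0,0,0]}]'
```

```text
t: 8.0
tcp_pos: [0.5564, -0.0688, 0.0766]
tool_rot: [0.99, 0.138, 0.001, 0.0]
force: [0.1, 1.1, 6.9]
finger_gap: -0.0
gripper_force: 3.6
```

```bash
python3 -m crank '[{"dp":[-0.0125,-0.0485,0],"angular":[0,0,0]},{"dp":[-0.0125,-0.0485,0],"angular":[0,0,0]},{"dp":[-0.0125,-0.0485,0],"angular":[0,0,0]},{"dp":[0,0,0],"angular":[0,0,0]}]'
python3 -m crank '[{"dp":[-0.0125,-0.0485,0],"angular":[0,0,0]},{"dp":[-0.0125,-0.0485,0],"angular":[0,0,0]},{"dp":[0,0,0],"angular":[0,0,0]},{"dp":[0,0,0],"angular":[0,0,0]}]'
python3 - <<'E'
from station import vision
import cv2
d=vision.snapshot("side");i=d["image"][150:280,190:360];cv2.imwrite("pics/c4.png",cv2.resize(i,None,fx=4,fy=4,interpolation=2))
E
```

```text
t: 8.4
tcp_pos: [0.5554, -0.0727, 0.0766]
tool_rot: [0.991, 0.137, 0.001, -0.0]
force: [0.9, 3.7, 7.2]
finger_gap: 0.002
gripper_force: 3.6
t: 8.8
tcp_pos: [0.5548, -0.0752, 0.0766]
tool_rot: [0.991, 0.137, 0.001, -0.001]
force: [0.7, 5.3, 6.2]
finger_gap: -0.005
gripper_force: 3.5
```

View pics/c4.png

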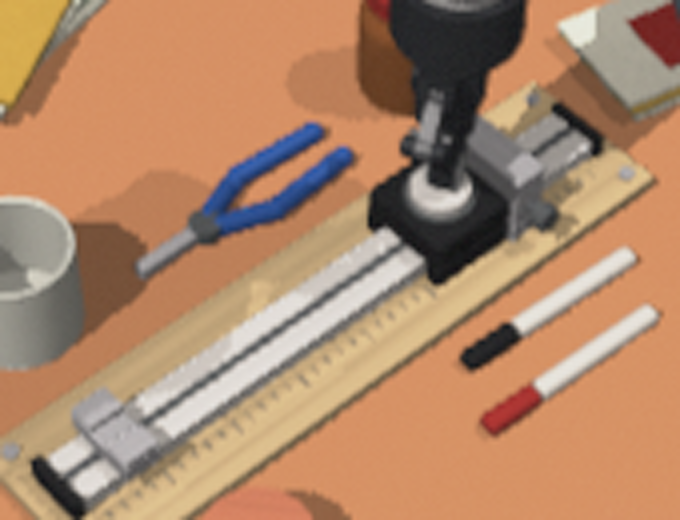

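The carriage's far face meets the stop at about (500,190), and the sideways force has risen to 5 N, more than sliding takes. I'll lift straight up.

```bash
python3 -m crank '[{"dp":[0,0,-0.0],"angular":[0,0,0]},{"dp":[0,0,0.1],"angular":[0,0,0]},{"dp":[0,0,0.1],"angular":[0,0,0]},{"dp":[0,0,0.1],"angular":[0,0,0]},{"dp":[0,0,0.2],"angular":[0,0,0]},{"dp":[0,0,0.6],"angular":[0,0,0]},{"dp":[0,0,1],"angular":[0,0,0]},{"dp":[0,0,1],"angular":[0,0,0]},{"dp":[0,0,1],"angular":[0,0,0]},{"dp":[0.5,1,0.5],"angular":[0,0,0]},{"dp":[0.5,1,0],"angular":[0,0,0]},{"dp":[0.5,1,0],"angular":[0,0,0]},{"dp":[0,1,0],"angular":[0,0,0]},{"dp":[0,1,0],"angular":[0,0,0]},{"dp":[0,0,0],"angular":[0,0,0]},{"dp":[0,0,0],"angular":[0,0,0]}]'
python3 - <<'E'
from station import vision
import cv2,numpy as np
d=vision.snapshot("top");K=d["mtx"];T=d["pose"];Z=d["range_z"]
v,u=np.mgrid[0:420,0:560]
P=np.stack([(u-K[0,2])/K[0,0]*Z,(v-K[1,2])/K[1,1]*Z,Z],-1)@T[:3,:3].T+T[:3,3]
m=((P[...,2]>.058)&(P[...,2]<.08)&(u>275)&(u<345)&(v>200)&(v<260)).astype(np.uint8)
n,l,s,c=cv2.connectedComponentsWithStats(m)
for k in range(1,n):
    if s[k,4]>30: q=P[l==k];print(len(q),q.mean(0).round(4),cv2.minAreaRect(q[:,:2].astype(np.float32)))
d=vision.snapshot("side");i=d["image"][150:280,190:360];cv2.imwrite("pics/c5.png",cv2.resize(i,None,fx=4,fy=4,interpolation=2))
E
```

```text
t: 10.45
tcp_pos: [0.5987, 0.0739, 0.2135]
tool_rot: [0.99, 0.139, -0.0, 0.0]
force: [-0.4, -0.6, 0.5]
finger_gap: 0.002
gripper_force: 0.0
367 [ 0.5436 -0.1114  0.0644] ((0.5438776612281799, -0.11173827201128006), (0.02408718504011631, 0.06986349076032639), 75.45246124267578)
244 [ 0.5542 -0.0708  0.0645] ((0.5543874502182007, -0.07070611417293549), (0.03640252724289894, 0.03636002913117409), 27.342018127441406)
```

View pics/c5.png

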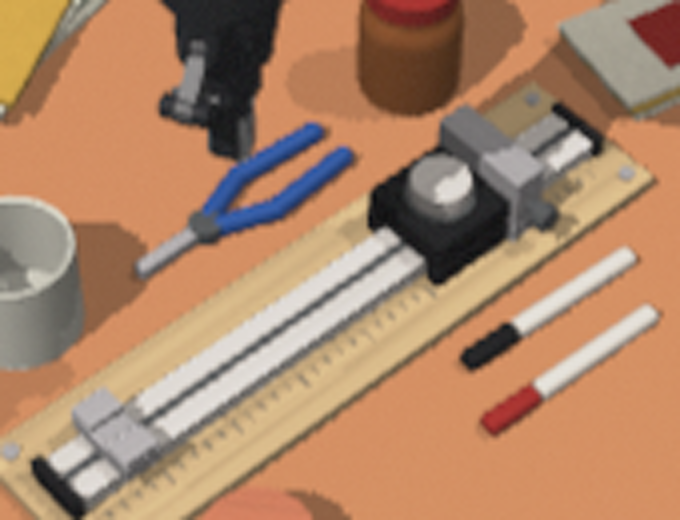

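The carriage sits against the stop at about (490,190), with the measured origins about 42 mm apart. The button is up at about (440,185), at the same height as the stop top, and the fingers are clear.

```bash
python3 -c "
from station import order
print(order.sign_off())"
```

```text
the job is handed in; nothing more can be done
None
```

The carriage was slid with its button held down until it met the tall stop (origins about 42 mm apart), the button is up again, nothing nearby appears disturbed, and the job is handed in; no verdict came back.

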